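# Point out the dilution glassware in order of use

### The arm

A 6-joint arm with a two-finger parallel gripper is mounted at the origin on a cart in front of the work surface, level with it; the furniture and walls round the work are solid. World frame = base frame: x ahead of the robot, y to its left, z up, the work surface at z = 0. Lengths are in m, angles in rad, forces in N, time in s.
With the tool pointing down it reaches from about 0.4 to 0.825 m from the base axis. Payload 7 kg.
Tool frame: the origin (TCP) lies on the mounting face of the last link; the fingertips stand 178 mm ahead of it and the grasp point (between the pads) lies 159 mm ahead of it; z points along the fingers, y is the direction in which the jaws open and shut (so a half turn about z gives the same grasp; the last joint's range is limited). The gripper opens to 88 mm and grips with 3 to 60 N. Pads are 19 mm wide; open, the fingers measure 130 mm over their backs; the gripper's body (78 mm by 193 mm) begins 47 mm behind the grasp point.
Start: joints at [1.459, 0.359, 0.012, 0, -1.224, -0.288], TCP at [0.263, 0.622, 0.405] pointing down, gripper open.
Joint ranges: [-3.07, 3.07], [-1.43, 2.12], [-1.02, 1.25], [-3.03, 1.67], [-3.05, -0], [-3.03, 3.03]. Speed limits (rad/s): [2.39, 2.39, 3.01, 3.14, 3.14, 3.14].

### API

Orientations are given as [roll, pitch, yaw] about the fixed x, y, z axes, in that order (R = Rz(yaw) Ry(pitch) Rx(roll)).
In Python, from station import * gives the robot as it stands.
- The arm moves only by the tool arm_command, never from a script. Its argument "targets" is a list of rows, each a list of 3 entries, a list of its own where there are three numbers: the turn, a rotation vector about the world's x, y, z in rad, then the shift along the world's x, y, z in mm, then the closure, from 0 (fully open) to 1 (shut). In form: [[[wx, wy, wz], [tx, ty, tz], fingers], ...]. A call has 1 to 8 rows; each row shifts and turns the commanded pose from where the row before left it; what a row does not reach is not made up. A row lasts 1/10 s, in which the tool goes at most 50 mm and 8.59 degrees, less where a joint would pass 70% of its speed; a pose out of reach is approached as far as the arm can. A call with a gripper value outside its range is refused whole. The fingers move at their own pace and stop on an object; "squeeze" is the grip in N (left out, the last holds). Time passes only in rows, so rows that do not move let the fingers close. It gives the time, the measured TCP pose, the force and the opening at its end, in the units of the state.
- get_state(): the state, without advancing time (a new reading comes with each control period).
- grab_frame(name): name is "scene" or "side" or "wrist"; returns (picture, depth): 384x512x3 uint8, red, green, blue; 384x512 float32, m along the optical axis (not along the pixel's ray), 0 where there is no reading.
- camera_params(name): a dict with "mtx" (3x3 intrinsics, pixels), "eye" and "orientation" of the camera in the world. Camera axes: x right, y down, z forward; pixel columns grow to the right and rows downward; lengths in m; the calibration is good to about 2 mm. The wrist camera is an equidistant fisheye: a pixel r from the principal point sees the ray r / f radians off the axis. A picture is of the moment at which its call begins: read the wrist's pose just before it. camera_params takes no time and is no camera call; for the wrist camera it gives the pose at the moment of the call.
- job_done(): hands the job in, once; it reports no verdict.
The state is a dict: "t": time; "q": joint angles; "qd": joint speeds; "joint_efforts": joint torques, N m; "eef_pos": TCP position; "ee_rot": TCP orientation; "force": force on the tool from outside, world axes, zero at the start; "moment": the same for the moment, N m; "width": finger opening in m.
Only numpy, scipy, OpenCV 4.12 (cv2) and the standard library are available. Lean on these libraries where they do the work, as an engineer would, in place of code of your own. Each camera call takes 0.05 s, during which the arm holds its last target.

### The job

Show a trainee which glassware the dilution needs, in order of use: point down at the measuring cylinder, then at the conical flask nearest to you, then at the smaller of the two beakers, each time holding the fingertips about three centimetres above the middle of its open top for two seconds. Touch and move nothing at all, and keep well above the larger beaker and the two bottles whenever you pass over them, so that nobody takes them to be meant. Finish while still pointing at the smaller beaker in this way.

Things in the scene. Friction and masses are not known exactly. Their poses are not given: they have to be found in the camera images.
- cylinder_top (a point): measuring cylinder: slim upright tube, 31 mm across and 186 mm tall, on a flat foot 57x66 mm. This point: centre of its open top, 186 mm above the bench. z points up. It stands loose on the bench, in a place that varies, at least 120 mm from the next vessel's centre
- flask_top (a point): the conical flask nearest to the robot (two others stand at the back left of the bench and are not meant): 62 mm across at the foot, narrow neck 28 mm across, 104 mm tall. This point: centre of its mouth, 104 mm above the bench. z points up. It stands loose on the bench, in a place that varies, at least 120 mm from the next vessel's centre
- small_beaker_top (a point): the smaller of the two plain clear beakers: 46 mm across, 58 mm tall. This point: centre of its open top, 58 mm above the bench. z points up. It stands loose on the bench, in a place that varies, at least 120 mm from the next vessel's centre
- large_beaker_top (a point): the larger of the two plain clear beakers: 57 mm across, 72 mm tall; not meant. This point: centre of its open top, 72 mm above the bench. z points up. It stands loose on the bench, in a place that varies, at least 120 mm from the next vessel's centre
- small_bottle_top (a point): screw-capped reagent bottle, 50 mm across, 106 mm tall; not meant. This point: top of its cap, 106 mm above the bench. z points up. It stands loose on the bench, in a place that varies, at least 120 mm from the next vessel's centre
- large_bottle_top (a point): screw-capped reagent bottle, 58 mm across, 121 mm tall; not meant. This point: top of its cap, 121 mm above the bench. z points up. It stands loose on the bench, in a place that varies, at least 120 mm from the next vessel's centre
Things that resemble listed ones, but are neither listed nor needed, are in the scene too. Leave any green look-alike of the part that bears large_beaker_top alone. What is shaped like the part that bears small_beaker_top but blue is not meant.

How it is judged:
On the way, in this order (a step that is already met when the one before it is completed fails the run):
1. the fingertips dwell just above the measuring cylinder (horizontal distance between the grasp point and cylinder_top below 0.025 m and z of the grasp point in the frame of cylinder_top between 0.005 and 0.085 m), for 1.5 s.
2. the fingertips dwell just above the conical flask (horizontal distance between the grasp point and flask_top below 0.025 m and z of the grasp point in the frame of flask_top between 0.005 and 0.085 m), for 1.5 s.
3. the fingertips dwell just above the smaller beaker (horizontal distance between the grasp point and small_beaker_top below 0.025 m and z of the grasp point in the frame of small_beaker_top between 0.005 and 0.085 m), for 1.5 s.
At the end, for the whole second after the job is handed in: The arm is still pointing at the smaller beaker (grasp point of the gripper within 25 mm of its centre sideways and 5 to 85 mm above its rim), touching nothing; every vessel stands upright and within 4 mm of where it was (all of step 3 and distance of each of cylinder_top, flask_top, small_beaker_top, large_beaker_top, small_bottle_top, large_bottle_top from where it was at the start of the episode below 0.004 m and angle between each of cylinder_top, flask_top, small_beaker_top, large_beaker_top, small_bottle_top, large_bottle_top's own z axis and vertical below 0.05 rad).
It fails at once if the robot touches something (contact force between any of the fingers, the arm and anything else above 0.3 N).
It fails at once if a vessel is moved, tipped or lifted (distance of any of cylinder_top, flask_top, small_beaker_top, large_beaker_top, small_bottle_top, large_bottle_top from where it was at the start of the episode above 0.008 m).
It fails at once if the fingers dip close over the larger beaker or a bottle (grasp point within 25 mm of its centre sideways and less than 70 mm above its top) ((horizontal distance between the grasp point and large_beaker_top below 0.025 m and z of the grasp point in the frame of large_beaker_top below 0.07 m) or (horizontal distance between the grasp point and small_bottle_top below 0.025 m and z of the grasp point in the frame of small_bottle_top below 0.07 m) or (horizontal distance between the grasp point and large_bottle_top below 0.025 m and z of the grasp point in the frame of large_bottle_top below 0.07 m)).
It also fails if it takes over 56 s, if anything falls off the work surface, if the arm or the gripper's body presses on something with over 40 N, if the wrist force passes 120 N, or if a joint passes its speed limit or range.

## Working session

There is one attempt and no reset: what is moved stays moved. The work goes in short steps, Python scripts to look and compute and a tool call to move; the robot and the scene stay as the last step left them, time stands still between calls to the robot, and variables do not carry over. Pictures are saved under pics/ and viewed, and the job is handed in when it is done.

Besides the shell and the picture viewer there is one more tool, called after ">>>" as name(argument=value, ...), one argument or row to a line, values as JSON. arm_command: Moves the arm, as the interface text tells. Its arguments: {"type":"object","properties":{"targets":{"type":"array"},"squeeze":{"type":"number"}},"required":["targets"]}

```bash
mkdir -p pics
python3 - <<'E'
from station import *
import cv2,numpy as np
s=get_state();print(s)
for n in ["scene","side","wrist"]:
    p=camera_params(n);print(n,p)
    im,d=grab_frame(n);cv2.imwrite(f"pics/{n}0.png",im[:,:,::-1]);np.savez(f"pics/{n}0.npz",im=im,d=d,mtx=p["mtx"],eye=p["eye"],o=p["orientation"])
E
```

```text
{'t': 0.0, 'q': array([ 1.45907274e+00,  3.59398343e-01,  1.10943337e-02, -3.70222205e-04,
       -1.22410595e+00, -2.88121547e-01]), 'qd': array([ 3.03216835e-05, -7.38684530e-04, -3.72703466e-04,  1.31566108e-04,
       -1.12020069e-03, -1.24845176e-03]), 'joint_efforts': array([-2.26786622e-03, -5.82717025e+01,  2.93043870e+01,  6.99736655e+00,
        6.81309117e-03, -1.51407144e-04]), 'eef_pos': array([0.26267041, 0.62159461, 0.40372686]), 'ee_rot': array([ 3.13994663e+00, -1.24875364e-04, -3.99971111e-01]), 'force': array([-0.19780542, -0.12118336, -0.5535133 ]), 'moment': array([-0.0338936 ,  0.00817519, -0.042556  ]), 'width': 0.08784328477740562}
scene {'mtx': array([[440.17450799,   0.        , 248.14372803],
       [  0.        , 440.17450799, 193.89783209],
       [  0.        ,   0.        ,   1.        ]]), 'eye': array([-0.13371012,  0.46375813,  0.52256563]), 'orientation': array([-2.02661359, -0.01536818, -2.12769333])}
side {'mtx': array([[418.46665139,   0.        , 256.89306334],
       [  0.        , 418.46665139, 188.81479184],
       [  0.        ,   0.        ,   1.        ]]), 'eye': array([0.45238107, 0.86312241, 0.52577107]), 'orientation': array([-1.9937929 , -0.01286741, -3.0157136 ])}
wrist {'mtx': array([[297.31863964,   0.        , 256.66351353],
       [  0.        , 297.31863964, 196.831603  ],
       [  0.        ,   0.        ,   1.        ]]), 'eye': array([0.33602557, 0.58999086, 0.38345471]), 'orientation': array([ 2.84275333e+00, -1.97229096e-03, -1.97088282e+00])}
```

View pics/scene0.png

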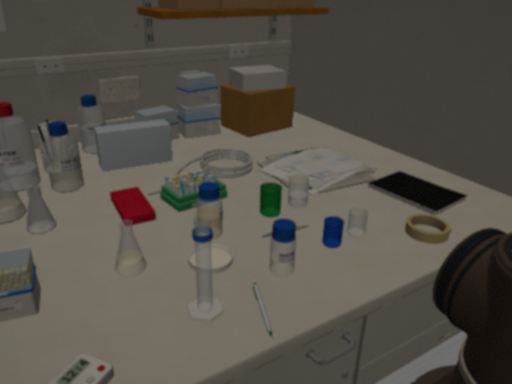

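View pics/side0.png

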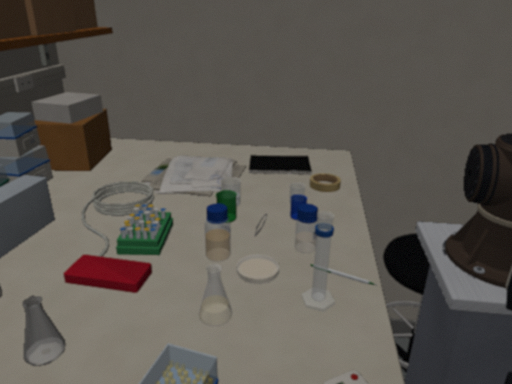

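View pics/wrist0.png

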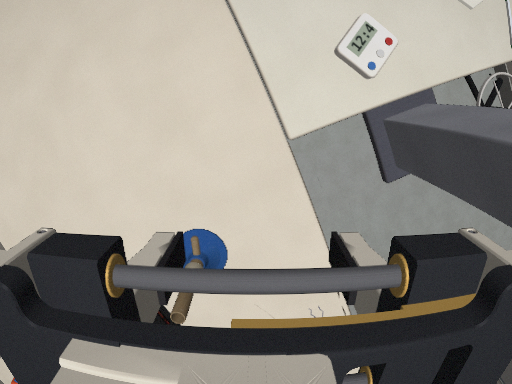

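```bash
cat > h.py <<'E'
import numpy as np,cv2
from scipy.spatial.transform import Rotation as R
def load(n):
    z=np.load(f"pics/{n}.npz");return z
def ray(z,u,v):
    d=R.from_euler('xyz',z['o']).as_matrix()@np.linalg.inv(z['mtx'])@np.array([u,v,1.]);return z['eye'],d
def plane(z,u,v,h):
    e,d=ray(z,u,v);return e+d*(h-e[2])/d[2]
def proj(z,p):
    c=R.from_euler('xyz',z['o']).as_matrix().T@(np.array(p)-z['eye']);q=z['mtx']@c;return q[:2]/q[2]
E
python3 - <<'E'
import cv2,numpy as np
from h import *
a=load('scene0')['im'][:,:,::-1];b=load('side0')['im'][:,:,::-1]
def crop(im,x,y,w,h,f,n):
    c=cv2.resize(im[y:y+h,x:x+w],None,fx=f,fy=f,interpolation=cv2.INTER_CUBIC);c=cv2.convertScaleAbs(c,alpha=1.5)
    for i in range(0,w,20):cv2.putText(c,str(x+i),(i*f,10),0,.35,(0,0,255));cv2.line(c,(i*f,12),(i*f,18),(0,0,255))
    for i in range(0,h,20):cv2.putText(c,str(y+i),(0,i*f+4),0,.35,(0,0,255));cv2.line(c,(24,i*f),(30,i*f),(0,0,255))
    cv2.imwrite(f'pics/{n}.png',c)
crop(a,100,170,140,160,4,'sA');crop(a,180,160,200,130,4,'sB')
crop(b,180,170,190,150,4,'dA')
E
```

```text
(no output)
```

View pics/sA.png

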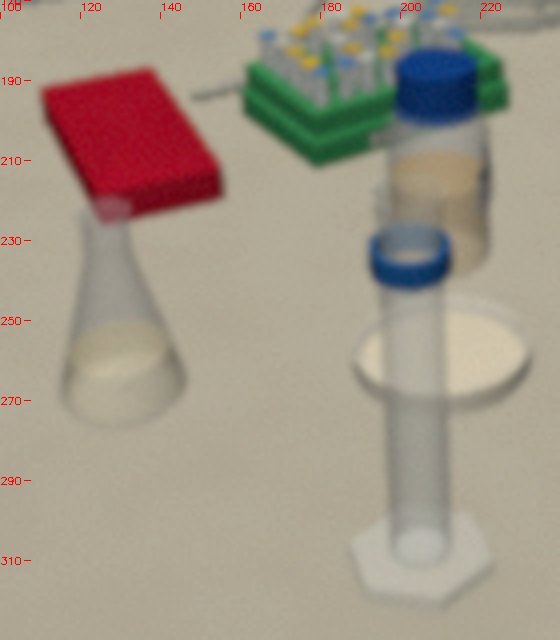

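View pics/sB.png

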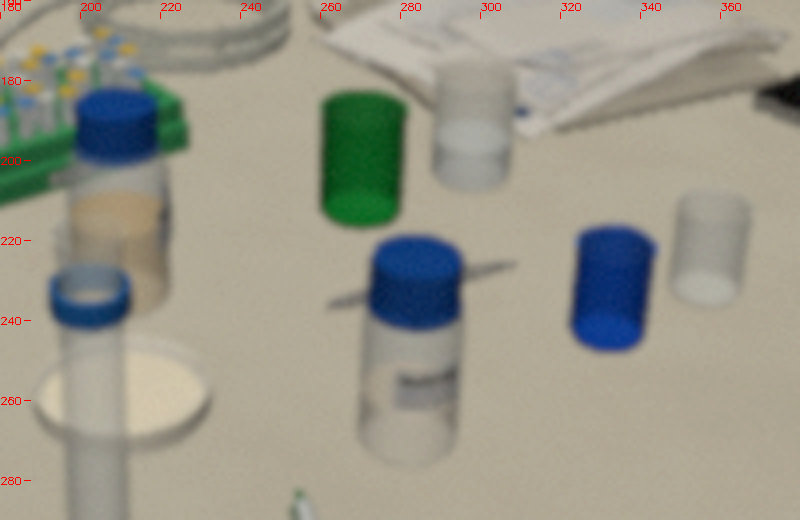

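View pics/dA.png

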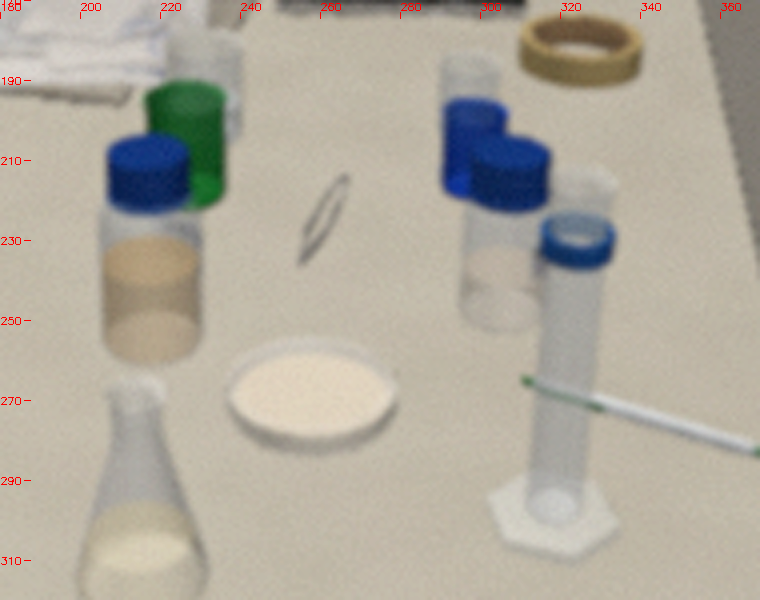

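Run:
```python
from h import *
S=load('scene0');D=load('side0')
for n,h,s,sb,d,db in [
 ('cyl',.186,(202,218),(204,307),(323,217),(317,298)),
 ('flask',.104,(127,222),(130,268),(212,267),(215,315)),
 ('beakR',.058,(358,211),(356,232),(297,188),None),
 ('beakB',.072,(298,181),(297,200),(229,177),None),
 ('botL',.121,(209,187),(209,232),(216,209),(216,254)),
 ('botR',.106,(284,225),(282,271),(307,210),(305,248)),
 ('green',.072,(272,187),(269,212),(226,195),(226,217)),('blue',.058,(334,221),(332,243),(298,201),None)]:
    o=[plane(S,*s,h)[:2],plane(S,*sb,0.003)[:2],plane(D,*d,h)[:2]]+([plane(D,*db,0.003)[:2]] if db else [])
    e1,d1=ray(S,*s);e2,d2=ray(D,*d);A=np.stack([d1,-d2],1);t=np.linalg.lstsq(A,e2-e1,rcond=None)[0]
    p,q=e1+t[0]*d1,e2+t[1]*d2
    print(n,np.round(o,3).tolist(),'tri',np.round((p+q)/2,3),'gap',round(np.linalg.norm(p-q),4),'rng',round(np.hypot(*o[0]),3),
     'depth', S['d'][s[1],s[0]])
# beaker widths
for n,v,a,b,h in [('R',211,348.5,367.5,.058),('B',181,287.5,308.5,.072),('R72',211,348.5,367.5,.072),('B58',181,287.5,308.5,.058)]:
    print(n,np.linalg.norm(plane(S,a,v,h)-plane(S,b,v,h)))
```

```text
cyl [[0.41, 0.204], [0.418, 0.202], [0.415, 0.214], [0.412, 0.202]] tri [0.415 0.202 0.181] gap 0.0031 rng 0.458 depth 0.7007559
flask [[0.6, 0.27], [0.596, 0.276], [0.6, 0.272], [0.597, 0.277]] tri [0.601 0.27  0.103] gap 0.0012 rng 0.658 depth 0.83953583
beakR [[0.47, -0.21], [0.469, -0.213], [0.469, -0.191]] tri [ 0.47  -0.21   0.054] gap 0.0077 rng 0.515 depth 1.0091532
beakB [[0.643, -0.174], [0.667, -0.195], [0.661, -0.206]] tri [ 0.655 -0.185  0.073] gap 0.0155 rng 0.666 depth 1.1369469
botL [[0.629, 0.08], [0.639, 0.078], [0.633, 0.087], [0.638, 0.08]] tri [0.635 0.077 0.117] gap 0.0018 rng 0.634 depth 0.9355983
botR [[0.437, 0.021], [0.434, 0.022], [0.441, 0.033], [0.439, 0.025]] tri [0.441 0.019 0.101] gap 0.0043 rng 0.438 depth 0.82237464
green [[0.646, -0.098], [0.649, -0.094], [0.646, -0.087], [0.649, -0.097]] tri [ 0.649 -0.099  0.068] gap 0.0038 rng 0.653 depth 1.0862021
blue [[0.463, -0.133], [0.461, -0.133], [0.463, -0.109]] tri [ 0.465 -0.134  0.051] gap 0.0097 rng 0.481 depth 0.9677621
R 0.0429266596382848
B 0.052418372628853266
R72 0.04163303565588978
B58 0.054047119197114
```

The scene view shows the cylinder's mouth near (202,218), the near flask's at (127,222), and the clear beakers at (358,211) (small) and (298,181) (large). The bottle caps are at (209,187) and (284,225). The two views agree to within about 1 cm, and the heights and widths fit the sizes given. I'll raise the arm first, then go over to the cylinder.

>>> arm_command(
  targets=[
    [[0, 0, 0], [0, 0, 20], 0.8],
    [[0, 0, 0], [0, 0, 30], 0.8],
    [[0, 0, 0], [8, -22, 0], 0.8],
    [[0, 0, 0], [10, -28, 0], 0.8],
    [[0, 0, 0], [10, -28, 0], 0.8],
    [[0, 0, 0], [10, -28, 0], 0.8],
    [[0, 0, 0], [10, -28, 0], 0.8],
    [[0, 0, 0], [10, -28, 0], 0.8],
  ],
)

```text
t: 0.95
eef_pos: [0.321, 0.4585, 0.4544]
ee_rot: [3.141, 0.0, -0.4]
force: [1.2, -0.8, -0.5]
width: 0.0291
```

>>> arm_command(
  targets=[
    [[0, 0, 0], [10, -28, 0], 0.8],
    [[0, 0, 0], [10, -28, 0], 0.8],
    [[0, 0, 0], [10, -28, 0], 0.8],
    [[0, 0, 0], [10, -28, 0], 0.8],
    [[0, 0, 0], [10, -28, 0], 0.8],
    [[0, 0, 0], [0, 0, 0], 0.8],
    [[0, 0, 0], [0, 0, 0], 0.8],
  ],
)

```text
t: 1.65
eef_pos: [0.3709, 0.3192, 0.4548]
ee_rot: [-3.141, 0.0, -0.401]
force: [0.2, 0.3, -0.2]
width: 0.0178
```

Run:
```python
from station import *
import cv2,numpy as np
for n in ["wrist"]:
    p=camera_params(n);print(p['eye'],p['orientation'])
    im,d=grab_frame(n);cv2.imwrite(f"pics/{n}1.png",cv2.resize(im[:,:,::-1],(768,576)));np.savez(f"pics/{n}1.npz",im=im,d=d,mtx=p["mtx"],eye=p["eye"],o=p["orientation"])
```

```text
[0.44422017 0.28753488 0.43444457] [ 2.84254491e+00  5.29810726e-05 -1.97207415e+00]
```

View pics/wrist1.png

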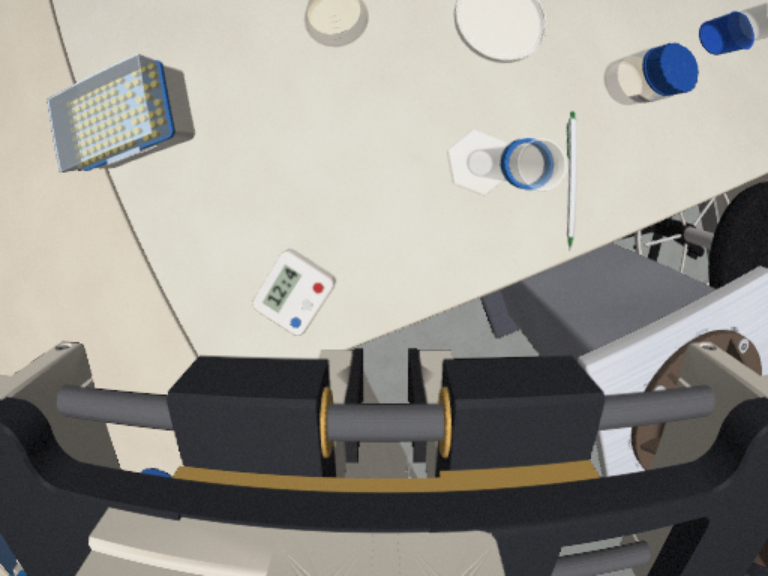

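```bash
cat >> h.py <<'E'
def fplane(z,u,v,h):
    m=z['mtx'];x,y=u-m[0,2],v-m[1,2];r=np.hypot(x,y);t=r/m[0,0]
    d=R.from_euler('xyz',z['o']).as_matrix()@np.array([x/r*np.sin(t),y/r*np.sin(t),np.cos(t)]);return z['eye']+d*(h-z['eye'][2])/d[2]
E
python3 - <<'E'
from h import *
W=load('wrist1')
for n,u,v,h in [('cyltop',544,165,.186),('foot in tube',480,162,.01),('botR cap',671,69,.106),('blue',740,33,.03)]:print(n,fplane(W,u/1.5,v/1.5,h).round(3))
c=cv2.resize(np.ascontiguousarray(W['im'][75:145,285:395,::-1]),None,fx=6,fy=6,interpolation=cv2.INTER_CUBIC);cv2.imwrite('pics/w1c.png',c)
E
```

```text
cyltop [0.41  0.203 0.186]
foot in tube [0.411 0.204 0.01 ]
botR cap [0.44  0.03  0.106]
blue [ 0.46  -0.159  0.03 ]
```

View pics/w1c.png

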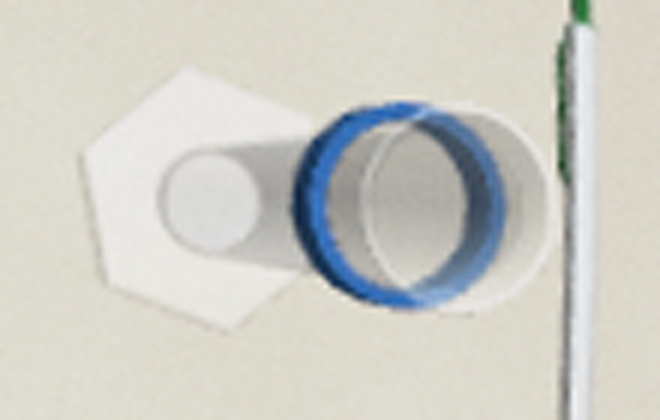

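The wrist view shows the cylinder's rim at about (361,110), in full-size pixels. That puts the top at (0.411, 0.203), within 4 mm of the other views.

>>> arm_command(
  targets=[
    [[0, 0, 0], [8, -24, 0], 0.8],
    [[0, 0, 0], [10, -28, 0], 0.8],
    [[0, 0, 0], [10, -28, 0], 0.8],
    [[0, 0, 0], [8, -24, 0], 0.8],
    [[0, 0, 0], [4, -12, 0], 0.8],
    [[0, 0, 0], [0, 0, 0], 0.8],
    [[0, 0, 0], [0, 0, 0], 0.8],
  ],
)

```text
t: 2.4
eef_pos: [0.4108, 0.2044, 0.4546]
ee_rot: [-3.142, 0.0, -0.4]
force: [1.0, 0.5, 1.4]
width: 0.0176
```

>>> arm_command(
  targets=[
    [[0, 0, 0], [0, 0, -15], 0.8],
    [[0, 0, 0], [0, 0, -15], 0.8],
    [[0, 0, 0], [0, 0, -15], 0.8],
    [[0, 0, 0], [0, 0, -10], 0.8],
    [[0, 0, 0], [0, 0, -5], 0.8],
    [[0, 0, 0], [0, 0, 0], 0.8],
    [[0, 0, 0], [0, 0, 0], 0.8],
    [[0, 0, 0], [0, 0, 0], 0.8],
  ],
)

```text
t: 3.2
eef_pos: [0.4109, 0.204, 0.3953]
ee_rot: [-3.141, -0.0, -0.4]
force: [0.3, -0.3, -0.1]
width: 0.0172
```

Run:
```python
from station import *
import cv2,numpy as np
c=[]
for n in ["scene","side"]:
    im,d=grab_frame(n);c.append(im[150:384,60:400,::-1])
cv2.imwrite("pics/c2.png",np.hstack(c))
```

```text
(no output)
```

View pics/c2.png

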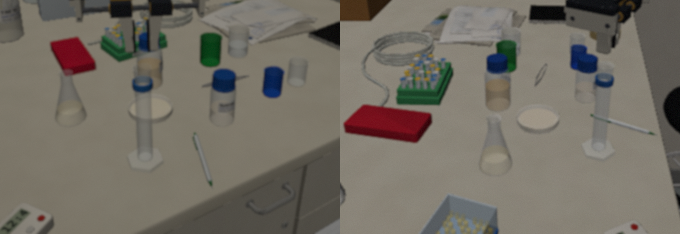

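The fingertips are right above the cylinder's mouth in both views and nothing has moved. Next I hold for 2 s or more.

>>> arm_command(
  targets=[
    [[0, 0, 0], [0, 0, 0], 0.8],
    [[0, 0, 0], [0, 0, 0], 0.8],
    [[0, 0, 0], [0, 0, 0], 0.8],
    [[0, 0, 0], [0, 0, 0], 0.8],
    [[0, 0, 0], [0, 0, 0], 0.8],
    [[0, 0, 0], [0, 0, 0], 0.8],
    [[0, 0, 0], [0, 0, 0], 0.8],
    [[0, 0, 0], [0, 0, 0], 0.8],
  ],
)

```text
t: 4.1
eef_pos: [0.4107, 0.2038, 0.3947]
ee_rot: [-3.142, 0.0, -0.4]
force: [0.2, -0.4, 0.7]
width: 0.0176
```

>>> arm_command(
  targets=[
    [[0, 0, 0], [0, 0, 0], 0.8],
    [[0, 0, 0], [0, 0, 0], 0.8],
    [[0, 0, 0], [0, 0, 0], 0.8],
    [[0, 0, 0], [0, 0, 0], 0.8],
    [[0, 0, 0], [0, 0, 0], 0.8],
    [[0, 0, 0], [0, 0, 0], 0.8],
    [[0, 0, 0], [0, 0, 0], 0.8],
    [[0, 0, 0], [0, 0, 0], 0.8],
  ],
)

```text
t: 4.9
eef_pos: [0.4107, 0.2037, 0.3947]
ee_rot: [-3.142, -0.0, -0.4]
force: [-0.1, 0.1, -0.3]
width: 0.0175
```

>>> arm_command(
  targets=[
    [[0, 0, 0], [0, 0, 0], 0.8],
    [[0, 0, 0], [0, 0, 0], 0.8],
    [[0, 0, 0], [0, 0, 0], 0.8],
    [[0, 0, 0], [0, 0, 0], 0.8],
    [[0, 0, 0], [0, 0, 0], 0.8],
    [[0, 0, 0], [0, 0, 0], 0.8],
    [[0, 0, 0], [0, 0, 0], 0.8],
    [[0, 0, 0], [0, 0, 0], 0.8],
  ],
)

```text
t: 5.7
eef_pos: [0.4107, 0.2037, 0.3947]
ee_rot: [-3.142, -0.0, -0.4]
force: [0.6, -0.4, 0.3]
width: 0.0176
```

>>> arm_command(
  targets=[
    [[0, 0, 0], [0, 0, 15], 0.8],
    [[0, 0, 0], [0, 0, 20], 0.8],
    [[0, 0, 0], [0, 0, 20], 0.8],
    [[0, 0, 0], [18, 6, 5], 0.8],
    [[0, 0, 0], [20, 8, 0], 0.8],
    [[0, 0, 0], [20, 8, 0], 0.8],
    [[0, 0, 0], [0, 0, 0], 0.8],
    [[0, 0, 0], [0, 0, 0], 0.8],
  ],
)

```text
t: 6.5
eef_pos: [0.4688, 0.2257, 0.454]
ee_rot: [3.14, 0.001, -0.4]
force: [0.2, 0.6, -0.0]
width: 0.0179
```

Run:
```python
from station import *
import cv2,numpy as np
for n in ["wrist"]:
    p=camera_params(n);print(p['eye'],p['orientation'])
    im,d=grab_frame(n);cv2.imwrite(f"pics/{n}3.png",cv2.resize(im[:,:,::-1],(768,576)));np.savez(f"pics/{n}3.npz",im=im,d=d,mtx=p["mtx"],eye=p["eye"],o=p["orientation"])
```

```text
[0.54215932 0.19407328 0.43363651] [ 2.84199130e+00 -1.70355420e-03 -1.97135997e+00]
```

View pics/wrist3.png

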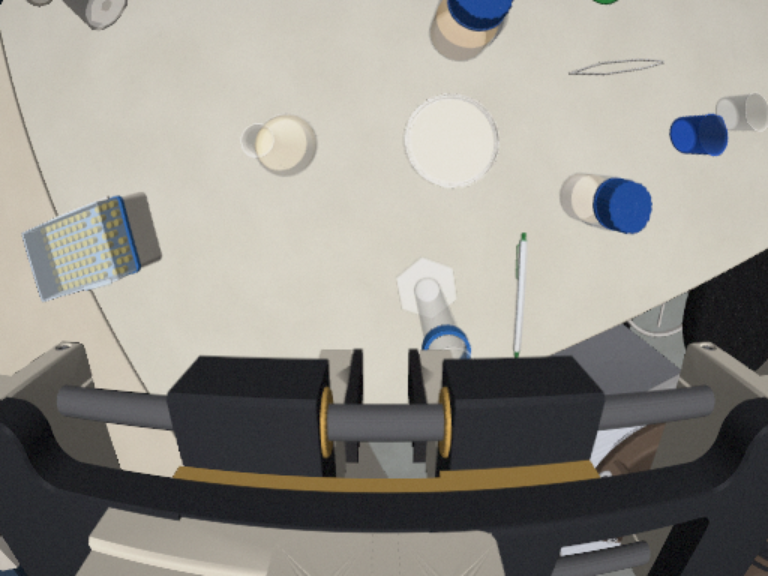

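Run:
```python
from h import *
W=load('wrist3')
for n,u,v,h in [('flask mouth',256,140,.104),('flask base',286,146,.003),('botR cap',628,206,.106),('small top',754,114,.058)]:print(n,fplane(W,u/1.5,v/1.5,h).round(3))
```

```text
flask mouth [0.597 0.275 0.104]
flask base [0.595 0.274 0.003]
botR cap [0.442 0.022 0.106]
small top [ 0.468 -0.204  0.058]
```

The wrist view shows the flask's mouth at (256,140) in the enlarged picture, which works out to (0.598, 0.274). All views agree within 3 mm.

>>> arm_command(
  targets=[
    [[0, 0, 0], [19, 8, 0], 0.8],
    [[0, 0, 0], [25, 10, 0], 0.8],
    [[0, 0, 0], [25, 10, 0], 0.8],
    [[0, 0, 0], [25, 10, 0], 0.8],
    [[0, 0, 0], [20, 6, 0], 0.8],
    [[0, 0, 0], [15, 4, 0], 0.8],
    [[0, 0, 0], [0, 0, 0], 0.8],
    [[0, 0, 0], [0, 0, 0], 0.8],
  ],
)

```text
t: 7.35
eef_pos: [0.5971, 0.2735, 0.4545]
ee_rot: [3.141, 0.0, -0.4]
force: [0.8, 0.3, -0.5]
width: 0.0174
```

>>> arm_command(
  targets=[
    [[0, 0, 0], [0, 0, -20], 0.8],
    [[0, 0, 0], [0, 0, -25], 0.8],
    [[0, 0, 0], [0, 0, -25], 0.8],
    [[0, 0, 0], [0, 0, -25], 0.8],
    [[0, 0, 0], [0, 0, -25], 0.8],
    [[0, 0, 0], [0, 0, -15], 0.8],
    [[0, 0, 0], [0, 0, -7], 0.8],
    [[0, 0, 0], [0, 0, 0], 0.8],
  ],
)

```text
t: 8.15
eef_pos: [0.5969, 0.2736, 0.3125]
ee_rot: [3.141, 0.0, -0.399]
force: [0.1, 0.5, 0.0]
width: 0.0175
```

Run:
```python
from station import *
import cv2,numpy as np
c=[]
for n in ["scene","side"]:
    im,d=grab_frame(n);c.append(im[100:384,60:400,::-1])
cv2.imwrite("pics/c4.png",np.hstack(c))
```

```text
(no output)
```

View pics/c4.png

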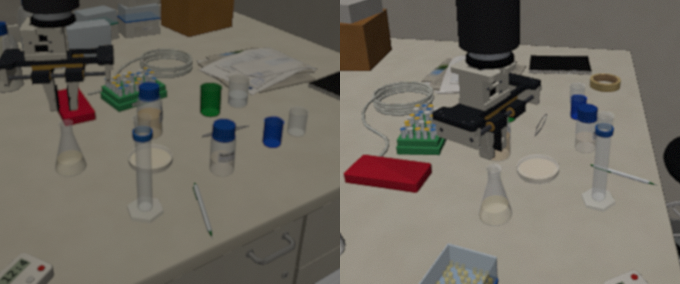

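The tips are just above the flask's mouth in both views. I hold there, then lift and cross high.

>>> arm_command(
  targets=[
    [[0, 0, 0], [0, 0, 0], 0.8],
    [[0, 0, 0], [0, 0, 0], 0.8],
    [[0, 0, 0], [0, 0, 0], 0.8],
    [[0, 0, 0], [0, 0, 0], 0.8],
    [[0, 0, 0], [0, 0, 0], 0.8],
    [[0, 0, 0], [0, 0, 0], 0.8],
    [[0, 0, 0], [0, 0, 0], 0.8],
    [[0, 0, 0], [0, 0, 0], 0.8],
  ],
)

```text
t: 9.05
eef_pos: [0.5978, 0.2738, 0.3126]
ee_rot: [3.141, 0.0, -0.4]
force: [-1.0, 0.4, -0.6]
width: 0.017
```

>>> arm_command(
  targets=[
    [[0, 0, 0], [0, 0, 0], 0.8],
    [[0, 0, 0], [0, 0, 0], 0.8],
    [[0, 0, 0], [0, 0, 0], 0.8],
    [[0, 0, 0], [0, 0, 0], 0.8],
    [[0, 0, 0], [0, 0, 0], 0.8],
    [[0, 0, 0], [0, 0, 0], 0.8],
    [[0, 0, 0], [0, 0, 0], 0.8],
    [[0, 0, 0], [0, 0, 0], 0.8],
  ],
)

```text
t: 9.85
eef_pos: [0.5977, 0.2737, 0.3127]
ee_rot: [-3.142, -0.0, -0.4]
force: [-0.2, -0.3, 0.1]
width: 0.0175
```

>>> arm_command(
  targets=[
    [[0, 0, 0], [0, 0, 0], 0.8],
    [[0, 0, 0], [0, 0, 0], 0.8],
    [[0, 0, 0], [0, 0, 0], 0.8],
    [[0, 0, 0], [0, 0, 0], 0.8],
    [[0, 0, 0], [0, 0, 0], 0.8],
    [[0, 0, 0], [0, 0, 0], 0.8],
    [[0, 0, 0], [0, 0, 0], 0.8],
    [[0, 0, 0], [0, 0, 0], 0.8],
  ],
)

```text
t: 10.65
eef_pos: [0.5977, 0.2737, 0.3127]
ee_rot: [-3.142, -0.0, -0.4]
force: [-0.6, -0.6, 0.1]
width: 0.0174
```

>>> arm_command(
  targets=[
    [[0, 0, 0], [0, 0, 15], 0.8],
    [[0, 0, 0], [0, 0, 25], 0.8],
    [[0, 0, 0], [0, 0, 25], 0.8],
    [[0, 0, 0], [0, 0, 25], 0.8],
    [[0, 0, 0], [0, 0, 25], 0.8],
    [[0, 0, 0], [0, 0, 20], 0.8],
    [[0, 0, 0], [0, 0, 5], 0.8],
    [[0, 0, 0], [-5, -20, 0], 0.8],
  ],
)

```text
t: 11.45
eef_pos: [0.593, 0.2549, 0.4527]
ee_rot: [-3.14, -0.0, -0.398]
force: [0.4, 0.1, -0.3]
width: 0.0175
```

>>> arm_command(
  targets=[
    [[0, 0, 0], [-8, -30, 0], 0.8],
    [[0, 0, 0], [-8, -30, 0], 0.8],
    [[0, 0, 0], [-8, -30, 0], 0.8],
    [[0, 0, 0], [-8, -30, 0], 0.8],
    [[0, 0, 0], [-8, -30, 0], 0.8],
    [[0, 0, 0], [-8, -30, 0], 0.8],
    [[0, 0, 0], [-8, -30, 0], 0.8],
    [[0, 0, 0], [-8, -30, 0], 0.8],
  ],
)

```text
t: 12.25
eef_pos: [0.5275, 0.012, 0.4515]
ee_rot: [3.141, 0.001, -0.4]
force: [-0.0, -0.6, -0.0]
width: 0.0176
```

>>> arm_command(
  targets=[
    [[0, 0, 0], [-8, -30, 0], 0.8],
    [[0, 0, 0], [-8, -30, 0], 0.8],
    [[0, 0, 0], [-8, -30, 0], 0.8],
    [[0, 0, 0], [-5, -20, 0], 0.8],
    [[0, 0, 0], [0, 0, 0], 0.8],
    [[0, 0, 0], [0, 0, 0], 0.8],
  ],
)

```text
t: 12.85
eef_pos: [0.4991, -0.0969, 0.4519]
ee_rot: [3.141, 0.001, -0.401]
force: [0.3, 0.2, 0.4]
width: 0.0174
```

Run:
```python
from station import *
import cv2,numpy as np
print(get_state()['q'])
for n in ["wrist"]:
    p=camera_params(n);print(p['eye'],p['orientation'])
    im,d=grab_frame(n);cv2.imwrite(f"pics/{n}5.png",cv2.resize(im[:,:,::-1],(768,576)));np.savez(f"pics/{n}5.npz",im=im,d=d,mtx=p["mtx"],eye=p["eye"],o=p["orientation"])
```

```text
[ 1.94971188e-01  5.25805958e-02 -2.71583984e-01 -3.06702176e-04
 -1.24760914e+00  9.74588892e-01]
[ 0.57238089 -0.12858416  0.43143666] [ 2.84161521e+00 -7.84888955e-04 -1.97235026e+00]
```

View pics/wrist5.png

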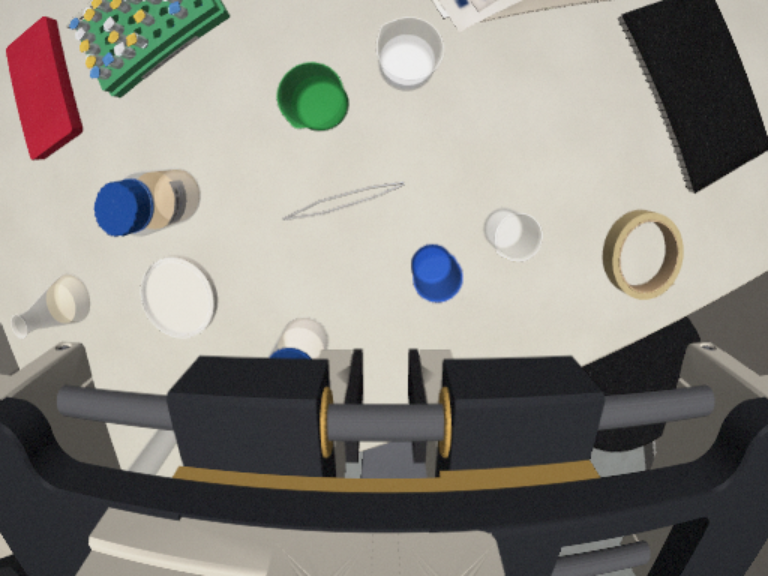

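Run:
```python
from h import *
W=load('wrist5')
f=lambda u,v,h:fplane(W,u/1.5,v/1.5,h)
for n,u,v,h in [('small top',517,236,.058),('small bottom',506,231,.003),('large top',410,49,.072),('large bot',407,62,.003)]:print(n,f(u,v,h).round(3))
print('widths',np.linalg.norm(f(493,222,.058)-f(541,250,.058)),np.linalg.norm(f(377,49,.072)-f(443,49,.072)))
```

```text
small top [ 0.471 -0.211  0.058]
small bottom [ 0.465 -0.214  0.003]
large top [ 0.65  -0.183  0.072]
large bot [ 0.654 -0.186  0.003]
widths 0.05171896695326304 0.05245280621082332
```

Run:
```python
from h import *
W=load('wrist5')['im'][:,:,::-1]
a=cv2.resize(W[130:180,310:370],None,fx=6,fy=6,interpolation=2);b=cv2.resize(W[5:65,243:303],None,fx=6,fy=6,interpolation=2)
cv2.imwrite('pics/w5c.png',np.hstack([a,b[:300]]))
```

```text
(no output)
```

View pics/w5c.png

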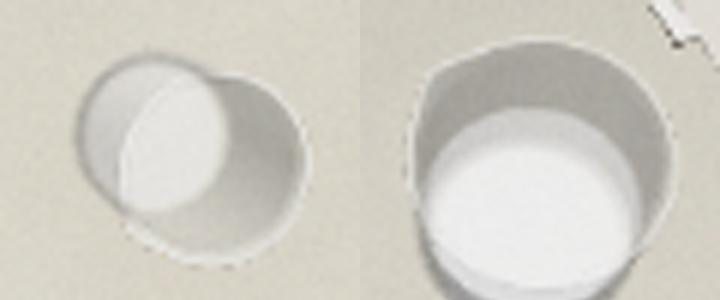

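The small beaker's rim spans about 31 px, or 46 mm, so this is the right one. Its centre is at (0.471, -0.211), and all views agree.

>>> arm_command(
  targets=[
    [[0, 0, 0], [-5, -20, 0], 0.8],
    [[0, 0, 0], [-7, -30, 0], 0.8],
    [[0, 0, 0], [-7, -30, 0], 0.8],
    [[0, 0, 0], [-6, -22, 0], 0.8],
    [[0, 0, 0], [-3, -12, 0], 0.8],
    [[0, 0, 0], [0, 0, 0], 0.8],
    [[0, 0, 0], [0, 0, 0], 0.8],
  ],
)

```text
t: 13.6
eef_pos: [0.472, -0.2098, 0.4524]
ee_rot: [-3.141, 0.0, -0.4]
force: [0.7, -0.1, 0.4]
width: 0.0175
```

>>> arm_command(
  targets=[
    [[0, 0, 0], [0, 0, -20], 0.8],
    [[0, 0, 0], [0, 0, -30], 0.8],
    [[0, 0, 0], [0, 0, -30], 0.8],
    [[0, 0, 0], [0, 0, -30], 0.8],
    [[0, 0, 0], [0, 0, -20], 0.8],
    [[0, 0, 0], [0, 0, -10], 0.8],
    [[0, 0, 0], [0, 0, 0], 0.8],
    [[0, 0, 0], [0, 0, 0], 0.8],
  ],
)

```text
t: 14.4
eef_pos: [0.4724, -0.2099, 0.3135]
ee_rot: [-3.142, -0.001, -0.399]
force: [-0.2, 0.6, -0.2]
width: 0.0177
```

>>> arm_command(
  targets=[
    [[0, 0, 0], [0, 0, -15], 0.8],
    [[0, 0, 0], [0, 0, -15], 0.8],
    [[0, 0, 0], [0, 0, -10], 0.8],
    [[0, 0, 0], [0, 0, -5], 0.8],
    [[0, 0, 0], [0, 0, 0], 0.8],
    [[0, 0, 0], [0, 0, 0], 0.8],
  ],
)

```text
t: 15.0
eef_pos: [0.4721, -0.2103, 0.2683]
ee_rot: [-3.141, -0.001, -0.4]
force: [0.2, 0.8, -0.5]
width: 0.0175
```

>>> arm_command(
  targets=[
    [[0, 0, 0], [0, 0, 0], 0.8],
    [[0, 0, 0], [0, 0, 0], 0.8],
    [[0, 0, 0], [0, 0, 0], 0.8],
    [[0, 0, 0], [0, 0, 0], 0.8],
    [[0, 0, 0], [0, 0, 0], 0.8],
    [[0, 0, 0], [0, 0, 0], 0.8],
    [[0, 0, 0], [0, 0, 0], 0.8],
    [[0, 0, 0], [0, 0, 0], 0.8],
  ],
)

```text
t: 15.8
eef_pos: [0.4717, -0.2103, 0.2676]
ee_rot: [3.142, 0.0, -0.4]
force: [0.2, -0.3, 0.7]
width: 0.0181
```

>>> arm_command(
  targets=[
    [[0, 0, 0], [0, 0, 0], 0.8],
    [[0, 0, 0], [0, 0, 0], 0.8],
    [[0, 0, 0], [0, 0, 0], 0.8],
    [[0, 0, 0], [0, 0, 0], 0.8],
    [[0, 0, 0], [0, 0, 0], 0.8],
    [[0, 0, 0], [0, 0, 0], 0.8],
    [[0, 0, 0], [0, 0, 0], 0.8],
    [[0, 0, 0], [0, 0, 0], 0.8],
  ],
)

```text
t: 16.6
eef_pos: [0.4717, -0.2103, 0.2677]
ee_rot: [3.142, -0.0, -0.4]
force: [-0.5, 0.1, 0.6]
width: 0.0181
```

>>> arm_command(
  targets=[
    [[0, 0, 0], [0, 0, 0], 0.8],
    [[0, 0, 0], [0, 0, 0], 0.8],
    [[0, 0, 0], [0, 0, 0], 0.8],
    [[0, 0, 0], [0, 0, 0], 0.8],
    [[0, 0, 0], [0, 0, 0], 0.8],
    [[0, 0, 0], [0, 0, 0], 0.8],
    [[0, 0, 0], [0, 0, 0], 0.8],
    [[0, 0, 0], [0, 0, 0], 0.8],
  ],
)

```text
t: 17.4
eef_pos: [0.4717, -0.2103, 0.2676]
ee_rot: [-3.142, 0.0, -0.4]
force: [-0.2, -0.1, 1.0]
width: 0.0174
```

Run:
```python
from station import *
import cv2,numpy as np
c=[]
for n in ["scene","side"]:
    im,d=grab_frame(n);c.append(im[100:384,100:440,::-1])
cv2.imwrite("pics/c6.png",np.hstack(c))
```

```text
(no output)
```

View pics/c6.png

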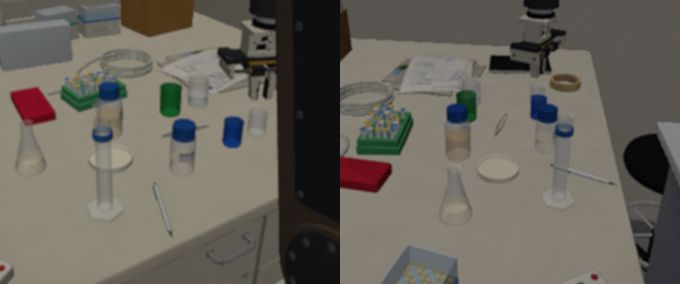

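The tips are over the small clear beaker in both views, and no vessel has moved. I'm handing in.

```bash
python3 -c "
from station import *
print(job_done())"
```

```text
the job is handed in; nothing more can be done
None
```

I pointed at the measuring cylinder, then the near conical flask, then the smaller clear beaker, and handed the job in at about 17.5 s of the 56 s, still pointing at the beaker. At each one the fingertips were about 3 cm above the middle of the open top and held there for at least 2.4 s. Between stops the fingertips stayed at about 0.27 m, at least 150 mm above the bottle and larger-beaker tops. The straight path also ran about 9 cm to the side of both bottles.

- **Last position:** the last reading put the gripper within 2 mm sideways of the beaker centre I measured, with the grasp point about 51 mm above the rim.
- **Touching and movement:** force readings stayed at noise level, about 1.5 N at most, which is too coarse to confirm the 0.3 N contact limit directly. No vessel looks moved in the final pictures, but that is by eye and I did not re-measure their positions.
- **Right beaker:** its rim measured 46 mm across in the wrist picture, matching the smaller one.
- **Disagreements:** before moving, the two fixed cameras differed by up to about 12 mm on the cylinder, 20 mm on the small beaker and 36 mm on the larger one. For the cylinder, flask and small beaker, the wrist view agreed with the scene camera within 4 mm, and I used those positions.

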